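# Set, guard and blow out the inhaler compressor

### The job

Get the inhaler compressor ready: turn the regulator knob until its pointer stands at the upright tab of the set-mark, and slide the guard fully home over it. Then turn the larger sprung blow-out dial clockwise past its first two clicks to the third step, to blow the damp out of the outlet, and finish while still holding it there, for it springs back when let go. Do not shift the set-mark or the things that stand around the machine.

Things in the scene. Friction and masses are not known exactly. Their poses are not given: they have to be found in the camera images.
- compressor: Inhaler compressor: white plastic housing 180 mm deep (x) by 290 mm wide (y), flat grey top panel 97 mm up; does not slip. Origin under its centre; x away from the robot when unturned, y left, z up; turned up to 0.3 rad. On x = 0 of the panel stand the dial (y = -100 mm), the regulator knob in its set-mark ring (y = -5 mm) and the parked guard (y = +90 mm). Angles below count from its +x towards +y.
- panel_mid (a point): Middle of the compressor's top panel, 97 mm above the cabinet top, with the machine's axes. A carrying handle lies along the far edge of the housing (x = +80 mm), its top 12 mm above the panel.
- regulator_grip (a point): Black regulator knob: on its vertical turning axis, 20 mm above the panel. Skirt 41 mm across, up to 9 mm above the panel; on it an upright grip bar 36 mm long, 10 mm thick, from 9 to 28 mm above the panel, with a white line on its pointing half and a nose at the pointing end. Grip the bar across its thickness, fingertips at least 9 mm above the panel to clear the skirt and the set-mark tab.
- regulator (a joint): Turn of the regulator knob, 0 to 2.4 rad, grows clockwise from above; the pointer looks along 1.2 rad minus this reading. It stays where it is left (friction 0.035 N m). Starts between 0.1 and 0.6.
- pointer_tip (a point): Tip of the regulator knob's pointer nose, 22 mm from the axis, 12 mm above the panel.
- setmark (a joint): Turn of the set-mark, a stiff white ring (62 mm across) under the knob with one upright dark metal tab (23 to 31 mm from the axis, 6 mm wide, top 7 mm above the panel). Same scale as the regulator: the knob points at the tab when both readings are equal. Starts between 1.0 and 1.55; leave it as it is.
- mark_tip (a point): Inner end of the set-mark tab, 22 mm from the knob's axis: where the pointer tip must come to lie, seen from above.
- guard_rib (a point): Middle of the grip rib of the sliding guard, 44 mm above the panel. The guard is a frosted, pale grey plastic hood with side walls, 79 mm (machine x) by 60 mm (y), roof 34 mm above the panel, open at its +y and -y ends, on two rails. The rib stands across the roof: 46 mm along machine x, 10 mm thick along y, from 34 to 54 mm above the panel; pinch or push it.
- guard (a joint): Slide of the guard, 0 (parked) to 0.095 m (stop), grows as it moves along the machine's -y until it stands centred over the regulator knob. Friction about 1.5 N; stays where left.
- dial_grip (a point): Black blow-out dial, larger than the knob: on its turning axis (vertical), 20 mm above the panel. A round skirt 54 mm across, 7 mm high, carries an upright grip bar 48 mm long, 12 mm thick, its flat sides reaching from 7 to 30 mm above the panel.
- dial_nose (a point): Tip of the dial's pointer nose, 31.5 mm from its axis, 13 mm above the panel.
- dial (a joint): Turn of the blow-out dial, grows clockwise from above; its nose looks along 0.6 rad minus this. 0 = off, at rest. Click steps (one, two, three strokes on the panel) lie at 0.40, 0.80 and 1.20, the stop at 1.27 rad. A spring returns it to 0 from anywhere: 0.04 N m at rest, 0.10 at the third step, up to 0.03 more just after each step; it must be held. The crest before the third step lies at 1.0.
- organizer: Pink seven-flap pill organizer, 36 x 156 x 25 mm, origin under its centre; leave alone.
- bottle: Brown glass bottle with white screw cap, 48 mm across, 95 mm high, origin under its centre; leave alone.
- cup: White ceramic cup, 78 mm across, 88 mm high, origin under its centre; leave alone.
- case: Closed reading-glasses case, 62 x 160 x 35 mm, origin under its centre; leave alone.

How it is judged (in metres and radians):
On the way, in this order (a step that is already met when the one before it is completed fails the run):
1. the regulator knob's pointer stands at the set-mark tab while the guard is still parked (horizontal distance between pointer_tip and mark_tip below 0.003 m and value of joint guard below 0.02 m), for 0.3 s.
2. the guard is fully home over the knob, which still points at the mark (value of joint guard above 0.091 m and horizontal distance between pointer_tip and mark_tip below 0.003 m), for 0.2 s.
3. the dial has been turned to its third step (value of joint dial above 1.08 rad and contact force between the fingers and dial above 0.5 N), for 0.3 s.
At the end, for the whole second after the job is handed in: The fingers still hold the blow-out dial at its third step (reading above 1.08 rad, still, finger force on the dial above 0.5 N), the guard is within 4 mm of its stop over the knob, and the knob's pointer tip is within 3 mm of the inner end of the set-mark tab, seen from above (all of step 2 and all of step 3 and velocity of joint dial between -0.1 and 0.1 rad/s); the arm keeps its last pose, push and grip.
It fails at once if the set-mark is shifted (distance of mark_tip from where it was at the start of the episode above 0.003 m).
It fails at once if the pill organizer is disturbed (distance of organizer from where it was at the start of the episode above 0.03 m).
It fails at once if the bottle is disturbed (distance of bottle from where it was at the start of the episode above 0.03 m or angle between bottle's own z axis and vertical above 0.5 rad).
It fails at once if the cup is disturbed (distance of cup from where it was at the start of the episode above 0.03 m or angle between cup's own z axis and vertical above 0.5 rad).
It fails at once if the glasses case is disturbed (distance of case from where it was at the start of the episode above 0.03 m).
It also fails if it takes over 64 s, if anything falls off the work surface, if the arm or the gripper's body presses on something with over 40 N, if the wrist force passes 120 N, or if a joint passes its speed limit or range.

### The arm

A 7-joint arm with a two-finger parallel gripper is mounted at the origin on the work surface. World frame = base frame: x ahead of the robot, y to its left, z up, the work surface at z = 0. Lengths are in mm, angles in rad, forces in N, time in s.
With the tool pointing down it reaches from about 425 to 950 mm from the base axis. Payload 16.7 kg.
Tool frame: the origin (TCP) lies on the mounting face of the last link; the fingertips stand 199 mm ahead of it and the grasp point (between the pads) lies 180 mm ahead of it (robot.nose_length is the y of the fingertips in the tool frame, in mm); y points along the fingers, x is the direction in which the jaws open and shut, and the axes are right-handed (so a half turn about y gives the same grasp; the last joint's range is limited). The gripper opens to 94 mm and grips with 3 to 60 N. Pads are 16 mm wide; open, the fingers measure 119 mm over their backs; the gripper's body (75 mm by 177 mm) begins 78 mm behind the grasp point.
Start: joints at [-1.383, 0.426, 0.074, 1.606, -0.034, 1.111, -0.067], TCP at [223.078, 637.043, 404.667] pointing down, gripper open.
Joint ranges: [-2.85, 2.85], [-0.5, 2.14], [-1.23, 1.37], [0.21, 2.46], [-1.02, 4.16], [0.16, 2.05], [-2.73, 2.73]. Speed limits (rad/s): [1.89, 1.89, 2.39, 2.39, 3.01, 3.01, 3.01].

### API

Orientations are given as a unit quaternion [w, x, y, z].
In Python, from station import robot, imaging gives the robot as it stands.
- The arm moves only by the tool move_arm, never from a script. Its argument "rows" is one flat list of numbers, 7 for each row, row after row: the turn, a rotation vector about the world's x, y, z in degrees, then the shift along the world's x, y, z in m, then the opening, from 0 (shut) to 1 (fully open). A call has 1 to 12 rows; each row is the pose to reach, as a shift and turn from the pose measured when the call began; what a row does not reach only later rows make up. A row lasts 1/12 s, in which the tool goes at most 41.7 mm and 7.16 degrees, less where a joint would pass 70% of its speed; a pose out of reach is approached as far as the arm can. A call with a gripper value outside its range is refused whole. The fingers move at their own pace and stop on an object; "newtons" is the grip in N (left out, the last holds). Time passes only in rows, so rows that repeat a pose let the fingers close. It gives the time, the measured TCP pose, the force and the opening at its end, in the units of the state.
- robot.read_state(): the state, without advancing time (a new reading comes with each control period).
- imaging.grab_frame(name): name is "scene" or "top"; returns the picture (480x640x3 uint8, blue, green, red); there is no depth.
- imaging.calibration(name): a dict with "fx", "fy", "cx", "cy" (pixels), "distortion" ([k1, k2, p1, p2, k3] as OpenCV has them; the pictures are not rectified), "xyz" and "orientation" of the camera in the world. Camera axes: x right, y down, z forward; pixel columns grow to the right and rows downward; lengths in mm; the calibration is good to about 2 mm. A picture is of the moment at which its call begins. calibration takes no time and is no camera call.
- robot.sign_off(): hands the job in, once; it reports no verdict.
Trained networks look in the newest picture that a camera, given by its name, has taken for a name from the list of things; names that differ only in an ending like _2 or _b are one class to them, and where a whole thing is asked for, a point or a joint stands for the part that bears it (a point fixed in the world has none). Each returns a list of dicts, best first, with "conf" (0 to 1); they miss things now and then, are a little off and sometimes report something else, mostly with a low value. They report only what shows in the picture. A call takes as long as a camera call.
- imaging.trace(camera, query): "mask" (480x640 bool, what is visible of it) and "pixel" ([column, row] in pixels, amid what is visible of it).
The state is a dict: "time": time; "joint_positions": joint angles; "joint_velocities": joint speeds; "effort": joint torques, N m; "eef_pos": TCP position; "tool_rot": TCP orientation; "wrist_force": force on the tool from outside, world axes, zero at the start; "torque": the same for the moment, N m; "finger_gap": finger opening in mm.
Only numpy, scipy, OpenCV 4.12 (cv2) and the standard library are available. Lean on these libraries where they do the work, as an engineer would, in place of code of your own. Each camera call takes 0.05 s, during which the arm holds its last target.

## Working session

There is one attempt and no reset: what is moved stays moved. The work goes in short steps, Python scripts to look and compute and a tool call to move; the robot and the scene stay as the last step left them, time stands still between calls to the robot, and variables do not carry over. Pictures are saved under pics/ and viewed, and the job is handed in when it is done.

Besides the shell and the picture viewer there is one more tool, called after "Request:" as name(argument=value, ...), one argument or row to a line, values as JSON. move_arm: Moves the arm, as the interface text tells. Its arguments: {"type":"object","properties":{"rows":{"type":"array"},"newtons":{"type":"number"}},"required":["rows"]}

```bash
ls; mkdir -p pics
python3 - <<'E'
from station import robot, imaging
import cv2
print(robot.read_state())
for n in("scene","top"):
    cv2.imwrite(f"pics/{n}0.png",imaging.grab_frame(n)); print(n,imaging.calibration(n))
E
```

```text
pics
{'time': 0.0, 'joint_positions': array([-1.38351439,  0.42671881,  0.0738301 ,  1.60661266, -0.03410205,
        1.11078529, -0.06708504]), 'joint_velocities': array([ 1.17792201e-03,  9.32232055e-04, -1.17375701e-03, -3.89600127e-04,
        8.34462778e-05,  1.02615977e-03, -5.09251655e-06]), 'effort': array([-1.79898714e-03, -9.35782957e+01,  3.66537206e+00, -4.54211891e+01,
       -4.89774579e-02,  1.97931327e-02,  6.21313688e-05]), 'eef_pos': array([222.99384255, 636.90361172, 403.98113344]), 'tool_rot': array([-0.57644359,  0.57700772,  0.40878268, -0.40947723]), 'wrist_force': array([ 0.3363588 , -0.658704  ,  0.56431025]), 'torque': array([-0.02114411, -0.01993031,  0.01238119]), 'finger_gap': 93.87364131921659}
scene {'fx': 442.54173973065673, 'fy': 442.54173973065673, 'cx': 320.2239766430848, 'cy': 241.49198455416428, 'distortion': array([-0.01315816,  0.        ,  0.        ,  0.        ,  0.        ]), 'xyz': array([1115.29149198, -509.07360223,  815.49972906]), 'orientation': array([-0.35792839,  0.83189847,  0.39180341, -0.16224147])}
top {'fx': 540.0796890398219, 'fy': 540.0796890398219, 'cx': 322.700444863667, 'cy': 233.3925915175296, 'distortion': array([-0.07659501,  0.        ,  0.        ,  0.        ,  0.        ]), 'xyz': array([ 355.93926512,  -16.34560872, 1261.17266914]), 'orientation': array([-0.05996307,  0.70878055, -0.69997699,  0.06377121])}
```

View pics/scene0.png

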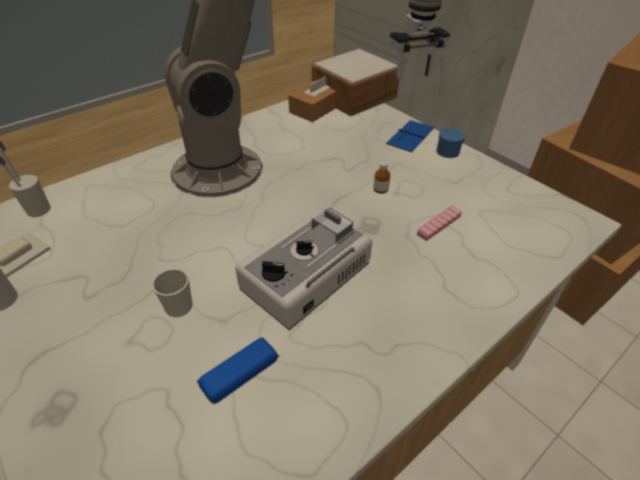

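View pics/top0.png

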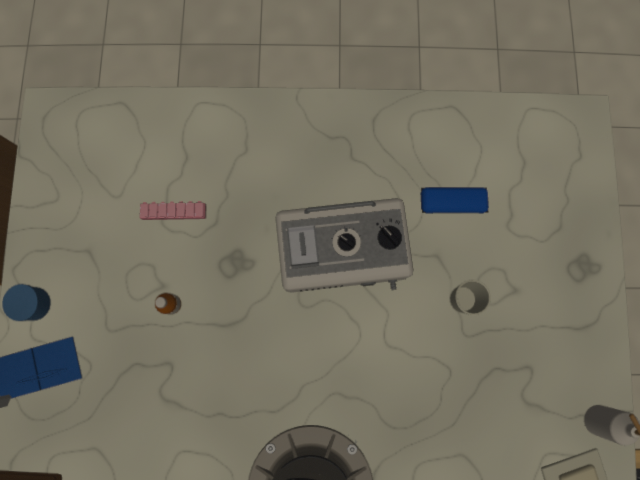

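The top view shows the compressor at about (345,243), with the guard at (303,244), the knob at (347,242) and the dial at (389,237). The case is at (454,200), the cup at (468,297), the bottle at (166,303) and the organizer at (173,211).

```bash
cat > h.py <<'E'
import numpy as np, cv2
from scipy.spatial.transform import Rotation as R
from station import robot, imaging
def cam(n):
    c=imaging.calibration(n); K=np.array([[c['fx'],0,c['cx']],[0,c['fy'],c['cy']],[0,0,1]])
    q=c['orientation']; return K,np.array(c['distortion']),R.from_quat([q[1],q[2],q[3],q[0]]).as_matrix(),np.array(c['xyz'])
def ray(n,px):
    K,d,M,t=cam(n); u=cv2.undistortPoints(np.array([[px]],float),K,d)[0,0]
    return t,M@np.array([u[0],u[1],1])
def atz(n,px,z):
    t,v=ray(n,px); return t+v*(z-t[2])/v[2]
def proj(n,P):
    K,d,M,t=cam(n); P=np.atleast_2d(P).astype(float)
    return cv2.projectPoints((P-t)@M,np.zeros(3),np.zeros(3),K,d)[0][:,0]
E
python3 - <<'E'
from h import *
for n in("top","scene"):
  for q,z in[("compressor",60),("regulator",110),("dial",110),("guard",135),("setmark",99),("pointer_tip",109),("mark_tip",104),("dial_nose",110),("dial_grip",117),("regulator_grip",117),("guard_rib",141),("panel_mid",97)]:
    r=imaging.trace(n,q)[:1]
    for k in r: print(n,q,round(k['conf'],2),np.round(k['pixel'],1),k['mask'].sum(),np.round(atz(n,k['pixel'],z),1))
im=cv2.imread("pics/top0.png"); cv2.imwrite("pics/topz.png",cv2.resize(im[190:300,265:425],None,fx=5,fy=5,interpolation=cv2.INTER_CUBIC))
im=cv2.imread("pics/scene0.png"); cv2.imwrite("pics/scz.png",cv2.resize(im[200:325,230:380],None,fx=4.8,fy=4.8,interpolation=cv2.INTER_CUBIC))
E
```

```text
top compressor 0.69 [344.9 244.7] 10868 [543.4 -71.8  60. ]
top regulator 0.55 [345.1 240.8] 206 [544.1 -69.9 110. ]
top dial 0.57 [390.3 238.1] 474 [ 551.3 -167.9  110. ]
top guard 0.72 [298.4 244.7] 1145 [530.4  29.7 135. ]
top setmark 0.65 [347.1 250.9] 347 [523.8 -74.9  99. ]
top pointer_tip 0.79 [343.6 239.2] 268 [547.8 -66.7 109. ]
top mark_tip 0.53 [353.1 249.1] 373 [527.1 -87.6 104. ]
top dial_nose 0.88 [388.8 236.3] 455 [ 555.2 -164.6  110. ]
top dial_grip 0.76 [388. 237.] 417 [ 552.5 -162.   117. ]
top regulator_grip 0.69 [169.6 302.4] 473 [406.  300.8 117. ]
top guard_rib 0.73 [303.  248.4] 1147 [521.8  19.7 141. ]
top panel_mid 0.71 [342.9 243.7] 10957 [539.8 -65.8  97. ]
scene compressor 0.71 [304.5 265.6] 9717 [553.  -77.7  60. ]
scene regulator 0.72 [304.8 247.8] 232 [547.2 -71.4 110. ]
scene guard 0.63 [303.4 265.4] 9768 [ 606.9 -122.   135. ]
scene setmark 0.46 [302.3 256.9] 182 [557.8 -87.1  99. ]
scene pointer_tip 0.63 [304.3 246.8] 223 [543.1 -69.6 109. ]
scene mark_tip 0.59 [303.4 253.9] 183 [555.8 -82.3 104. ]
scene dial_nose 0.75 [271.7 271.4] 440 [ 559.  -171.5  110. ]
scene dial_grip 0.73 [271.9 268.6] 433 [ 558.1 -169.8  117. ]
scene regulator_grip 0.7 [305.  248.3] 253 [554.4 -76.4 117. ]
scene guard_rib 0.89 [336.6 225.8] 777 [561.9  10.5 141. ]
scene panel_mid 0.61 [175.  289.5] 1428 [ 462.3 -352.5   97. ]
```

View pics/topz.png

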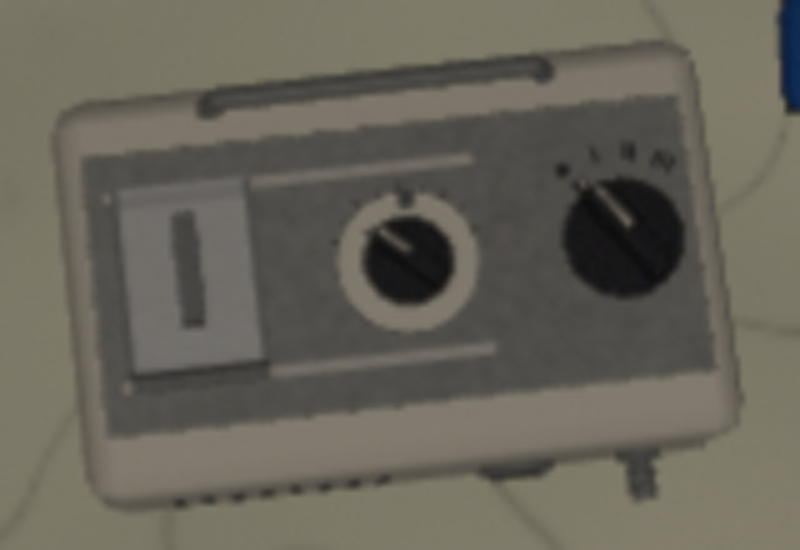

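View pics/scz.png

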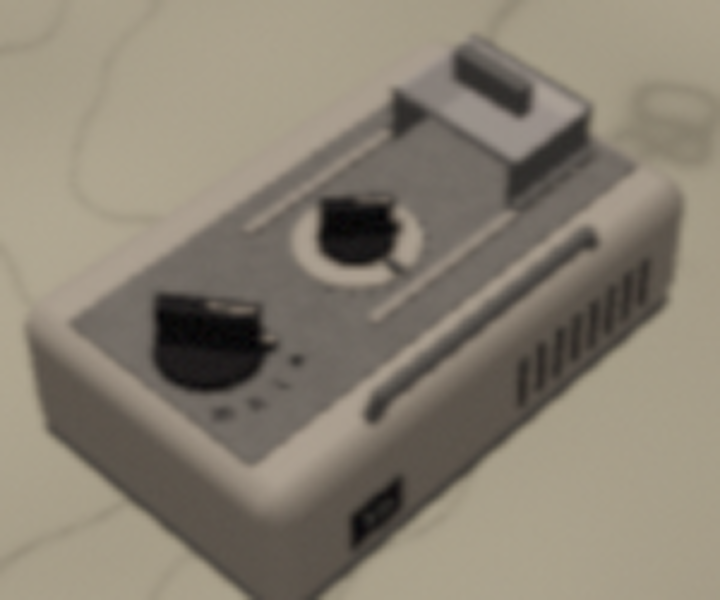

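```bash
cat > fit.py <<'E'
from h import *
from scipy.optimize import least_squares
def T(u,v): return ((u+.5)/5-.5+265,(v+.5)/5-.5+190)
def S(u,v): return ((u+.5)/4.8-.5+230,(v+.5)/4.8-.5+200)
obs=[("top",(0,-5,98),T(408,261)),("top",(0,-100,104),T(625,238)),
("top",(39.5,120,131),T(117,192)),("top",(39.5,60,131),T(247,178)),("top",(-39.5,60,131),T(268,361)),("top",(-39.5,120,131),T(133,376)),
("top",(23,95,151),T(172,211)),("top",(23,85,151),T(194,209)),("top",(-23,85,151),T(204,326)),("top",(-23,95,151),T(183,328)),
("scene",(-39.5,60,131),S(392,90)),("scene",(39.5,60,131),S(515,163)),("scene",(39.5,120,131),S(592,108))]
def W(p,X):
    c,s=np.cos(p[2]),np.sin(p[2]); X=np.atleast_2d(X).astype(float)
    return np.c_[p[0]+c*X[:,0]-s*X[:,1],p[1]+s*X[:,0]+c*X[:,1],X[:,2]]
def res(p,o=obs): return np.concatenate([proj(n,W(p,X))[0]-np.array(px) for n,X,px in o])
if __name__=="__main__":
    for o in (obs,obs[:10],obs[:2],obs[10:]):
        r=least_squares(res,[545,-68,.1],args=(o,)); print(np.round(r.x,4)); 
        if o is obs: p=r.x; print(np.round(r.fun.reshape(-1,2),1).tolist())
    for n,o,f,(w,h) in(("top",(265,190),5,(160,110)),("scene",(230,200),4.8,(150,125))):
        im=cv2.imread("pics/topz.png" if n=="top" else "pics/scz.png")
        def d(P,col):
            q=((proj(n,W(p,P))-o+.5)*f-.5); cv2.polylines(im,[q.round().astype(int)],False,col,1)
        a=np.linspace(0,6.283,50); z=0*a
        d(np.c_[31*np.cos(a),-5+31*np.sin(a),z+98],(0,0,255)); d(np.c_[27*np.cos(a),-100+27*np.sin(a),z+104],(0,0,255))
        d(np.c_[20.5*np.cos(a),-5+20.5*np.sin(a),z+106],(0,255,0))
        x,y=39.5,30;d([(x,90+y,131),(x,90-y,131),(-x,90-y,131),(-x,90+y,131),(x,90+y,131)],(255,0,0))
        d([(90,145,0),(90,-145,0),(-90,-145,0),(-90,145,0),(90,145,0)],(255,255,0))
        cv2.imwrite(f"pics/fit_{n}.png",im)
E
python3 fit.py
```

```text
[ 5.424669e+02 -6.788410e+01  1.241000e-01]
[[-0.0, 0.4], [-0.0, -0.2], [-1.6, -0.1], [0.5, -0.3], [0.4, -0.3], [-1.0, -0.2], [-0.4, 0.8], [-0.1, 0.7], [0.3, -1.0], [-0.3, -0.9], [-0.8, 0.4], [-1.5, 0.9], [-0.5, -0.2]]
[ 5.421885e+02 -6.838350e+01  1.236000e-01]
[ 5.43370e+02 -6.78336e+01  1.09800e-01]
[ 5.432645e+02 -6.535240e+01  1.292000e-01]
```

View pics/fit_top.png

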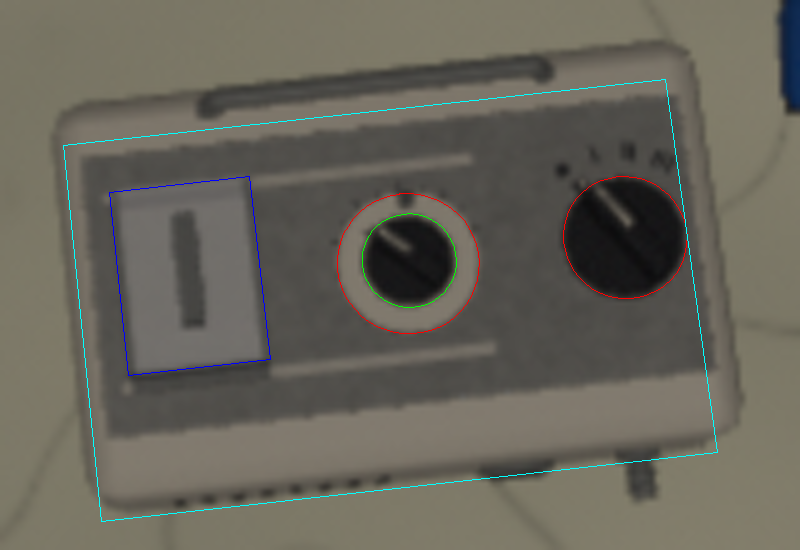

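View pics/fit_scene.png

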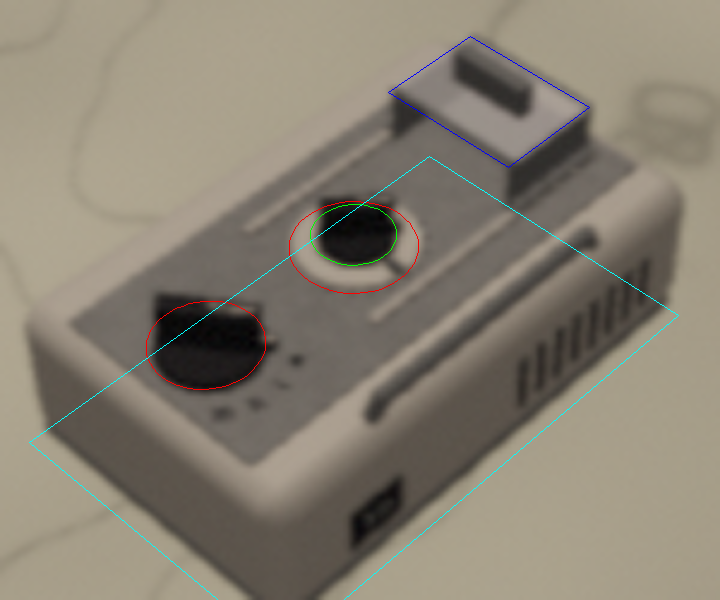

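Run:
```python
from fit import *
p=least_squares(res,[545,-68,.1]).x
yaw=p[2]
def ang(n,px,z,c):
    w=atz(n,px,z)-W(p,c)[0]; a=np.arctan2(w[1],w[0])-yaw; return np.round([a,1.2-a,.6-a,np.hypot(w[0],w[1])],3)
k=(0,-5,0);d=(0,-100,0)
print("tab top",ang("top",T(405,198),103,k),ang("top",T(405,205),103,k))
print("knob",ang("top",T(372,227),123,k),ang("top",T(362,222),109,k))
print("dial",ang("top",T(597,190),127,d),ang("top",T(580,184),110,d))
a=ray("top",T(375,228));
def dirn(n,A,B,z):
    w=atz(n,A,z)-atz(n,B,z); return np.arctan2(w[1],w[0])-yaw, np.hypot(w[0],w[1])
print("line dir",dirn("top",T(372,227),T(409,251),125),dirn("top",T(597,187),T(631,226),127))
print("scene line",dirn("scene",S(390,200),S(346,200),125))
t=W(p,[(0,-5,98)])[0]
print("scene ring px shift; tab",dirn("scene",S(410,274),S(357,248),98), dirn("scene",S(400,268),S(357,248),98))
print(proj("top",W(p,[(0,-5,125),(0,-100,127)])), [T(409,251),T(631,226)])
for nm,X in(("knob",(0,-5,117)),("dial",(0,-100,117)),("rib",(0,90,141)),("home rib",(0,-5,141))): print(nm,np.round(W(p,X),1))
q=robot.read_state()['tool_rot']; print(R.from_quat([q[1],q[2],q[3],q[0]]).as_matrix().round(3))
```

```text
tab top [-0.066  1.266  0.666 27.907] [-0.059  1.259  0.659 24.807]
knob [ 0.849  0.351 -0.249 20.139] [ 0.786  0.414 -0.186 25.96 ]
dial [ 6.1500e-01  5.8500e-01 -1.5000e-02  2.1952e+01] [ 6.1700e-01  5.8300e-01 -1.7000e-02  2.9826e+01]
line dir (np.float64(0.8757819512102936), np.float64(18.84760419650078)) (np.float64(0.5866611742846548), np.float64(22.119987962312514))
scene line (np.float64(0.7627801716568188), np.float64(20.688952069271267))
scene ring px shift; tab (np.float64(0.16077196568387558), np.float64(30.6465389821682)) (np.float64(0.18512459641025342), np.float64(24.51691793025082))
[[346.79905551 240.17781414]
 [390.96786419 235.15339401]] [(346.4, 239.8), (390.8, 234.8)]
knob [[543.1 -72.8 117. ]]
dial [[ 554.8 -167.1  117. ]]
rib [[531.3  21.4 141. ]]
home rib [[543.1 -72.8 141. ]]
[[ 0.331 -0.    -0.944]
 [ 0.944 -0.     0.331]
 [-0.    -1.     0.   ]]
```

Run:
```python
from fit import *
p=np.array([542.5,-67.9,.122])
ims={n:np.mean([imaging.grab_frame(n).astype(float) for _ in range(4)],0) for n in("top","scene")}
out=[]
for n,c in(("top",(347,242)),("scene",(304,250))):
    x0,y0=c[0]-20,c[1]-20; f=10
    g=cv2.resize(np.clip((ims[n][y0:y0+40,x0:x0+40]-30)*1.5,0,255).astype(np.uint8),None,fx=f,fy=f,interpolation=cv2.INTER_CUBIC)
    for a,col in((1.0,(0,0,255)),(1.2,(0,255,0)),(1.4,(255,0,0))):
        t=1.2-a
        q=((proj(n,W(p,[(r*np.cos(t),-5+r*np.sin(t),104) for r in(23,31)]))-(x0,y0)+.5)*f-.5).round().astype(int)
        for k in q: cv2.circle(g,tuple(int(v) for v in k),3,col,-1)
    out.append(g)
cv2.imwrite("pics/knob1.png",np.hstack(out))
```

```text
(no output)
```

View pics/knob1.png

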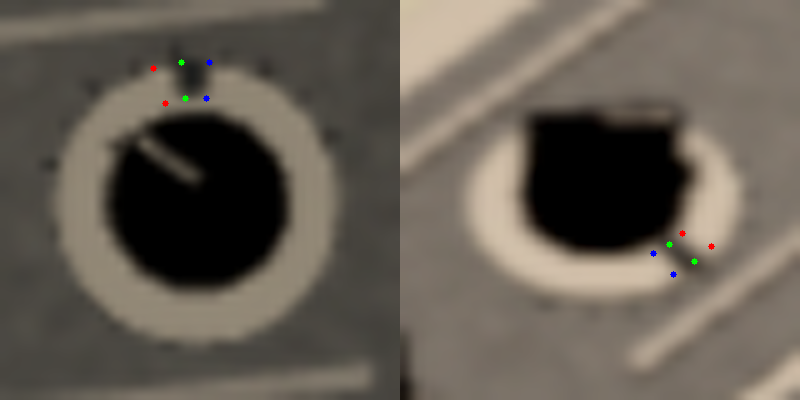

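The fit overlays match both views. The knob reads about 0.38 and the set-mark about 1.27. I'll move above the knob with the jaws across the bar.

Request:
move_arm(
  rows=[0,0,-60,0.19,-0.42,0,0.45,0,0,-60,0.19,-0.42,0,0.45,0,0,-60,0.19,-0.42,0,0.45,0,0,-60,0.19,-0.42,0,0.45,0,0,-60,0.19,-0.42,0,0.45,0,0,-60,0.19,-0.42,0,0.45,0,0,-90,0.32,-0.71,0,0.45,0,0,-90,0.32,-0.71,0,0.45,0,0,-107,0.32,-0.71,0,0.45,0,0,-107,0.32,-0.71,0,0.45,0,0,-107,0.32,-0.71,0,0.45,0,0,-107,0.32,-0.71,0,0.45],
  newtons=15,
)

```text
time: 2.7
eef_pos: [429.0, 179.2, 405.0]
tool_rot: [0.701, -0.7, 0.096, -0.096]
wrist_force: [0.9, -0.2, -0.4]
finger_gap: 42.4
```

Request:
move_arm(
  rows=[0,0,-20.4,0.114,-0.252,0,0.45,0,0,-20.4,0.114,-0.252,0,0.45,0,0,-20.4,0.114,-0.252,0,0.45,0,0,-20.4,0.114,-0.252,0,0.45,0,0,-20.4,0.114,-0.252,0,0.45,0,0,-20.4,0.114,-0.252,0,0.45,0,0,-20.4,0.114,-0.252,0,0.45,0,0,-20.4,0.114,-0.252,0,0.45,0,0,-20.4,0.114,-0.252,0,0.45,0,0,-20.4,0.114,-0.252,0,0.45,0,0,-20.4,0.114,-0.252,-0.03,0.45,0,0,-20.4,0.114,-0.252,-0.04,0.45],
)

```text
time: 3.7
eef_pos: [542.2, -71.0, 363.0]
tool_rot: [0.673, -0.672, 0.218, -0.217]
wrist_force: [-1.1, -0.1, -0.5]
finger_gap: 42.6
```

Run:
```python
from h import *
s=robot.read_state(); print(s['eef_pos'],s['tool_rot'],s['joint_positions'].round(2))
for n in("top","scene"):
    im=imaging.grab_frame(n); a=(265,190,160,110) if n=="top" else (220,150,160,150)
    cv2.imwrite(f"pics/{n}2.png",cv2.resize(im[a[1]:a[1]+a[3],a[0]:a[0]+a[2]],None,fx=4,fy=4,interpolation=cv2.INTER_CUBIC))
```

```text
[542.24580457 -70.98816919 362.97903534] [ 0.67329522 -0.67230097  0.21802508 -0.21714058] [-0.58  0.32  0.73  1.97 -0.26  0.95 -0.35]
```

View pics/scene2.png

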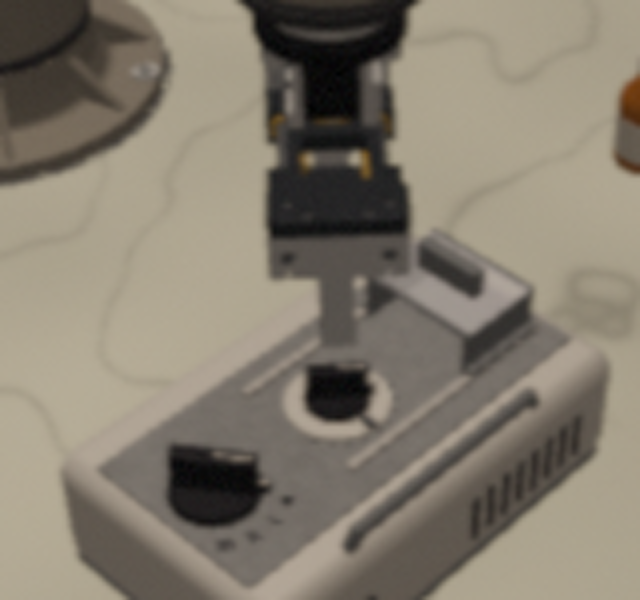

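The fingers stand over the knob at (340,380) and are aligned with the bar. I'll go down and close.

Request:
move_arm(
  rows=[0,0,0,0.001,-0.002,-0.03,0.45,0,0,0,0.001,-0.002,-0.045,0.45,0,0,0,0.001,-0.002,-0.053,0.45,0,0,0,0.001,-0.002,-0.053,0.45,0,0,0,0.001,-0.002,-0.053,0.2,0,0,0,0.001,-0.002,-0.053,0,0,0,0,0.001,-0.002,-0.053,0,0,0,0,0.001,-0.002,-0.053,0,0,0,0,0.001,-0.002,-0.053,0,0,0,0,0.001,-0.002,-0.053,0],
  newtons=15,
)

```text
time: 4.63
eef_pos: [542.8, -72.9, 310.9]
tool_rot: [0.673, -0.672, 0.219, -0.216]
wrist_force: [-9.2, 5.1, 10.6]
finger_gap: 10.0
```

Run:
```python
from h import *
s=robot.read_state(); print(s['eef_pos'],s['torque'],s['wrist_force'],s['finger_gap'])
for n in("top","scene"):
    im=imaging.grab_frame(n); a=(265,190,160,110) if n=="top" else (240,200,120,100)
    cv2.imwrite(f"pics/{n}3.png",cv2.resize(im[a[1]:a[1]+a[3],a[0]:a[0]+a[2]],None,fx=5,fy=5,interpolation=cv2.INTER_CUBIC))
```

```text
[542.79663943 -72.86736393 310.85355209] [ 1.23234622  2.36865334 -0.00626208] [-9.2434393   5.09241986 10.62654311] 9.98050133432488
```

View pics/scene3.png

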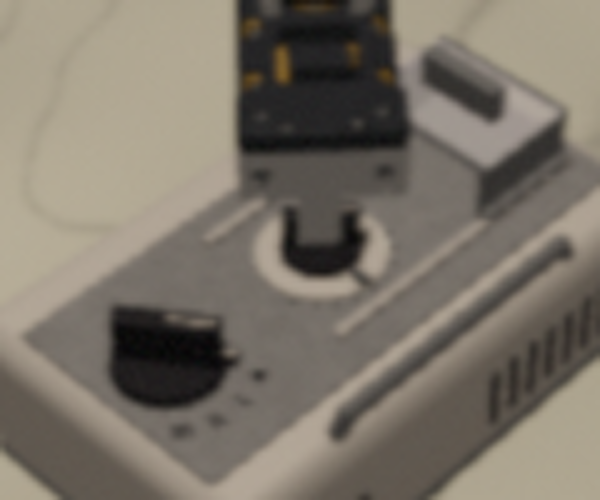

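Request:
move_arm(
  rows=[0,0,-5,-0.001,0.0005,0.001,0,0,0,-10,-0.001,0.0005,0.001,0,0,0,-15,-0.001,0.0005,0.001,0,0,0,-20,-0.001,0.0005,0.001,0,0,0,-25,-0.001,0.0005,0.001,0,0,0,-25,-0.001,0.0005,0.001,0],
)

```text
time: 5.23
eef_pos: [541.9, -72.6, 312.0]
tool_rot: [0.609, -0.608, 0.361, -0.358]
wrist_force: [0.5, -2.5, 0.4]
finger_gap: 10.0
```

Lateral forces have nearly vanished. I'll continue the rest of the turn.

Request:
move_arm(
  rows=[0,0,-5,0,0,0,0,0,0,-10,0,0,0,0,0,0,-15,0,0,0,0,0,0,-20,0,0,0,0,0,0,-26,0,0,0,0,0,0,-26,0,0,0,0,0,0,-26,0,0,0,0],
)

```text
time: 5.82
eef_pos: [541.7, -72.4, 312.0]
tool_rot: [0.514, -0.513, 0.488, -0.485]
wrist_force: [-4.2, 1.3, 4.1]
finger_gap: 9.5
```

Run:
```python
from h import *
s=robot.read_state(); M=R.from_quat(np.roll(s['tool_rot'],-1)).as_matrix(); print(s['eef_pos'],s['torque'],s['wrist_force'],s['finger_gap'],M.round(3).tolist(),np.degrees(np.arctan2(M[1,0],M[0,0])))
for n in("scene",):
    im=imaging.grab_frame(n); a=(265,190,160,110) if n=="top" else (280,225,50,50)
    cv2.imwrite(f"pics/{n}4.png",cv2.resize(im[a[1]:a[1]+a[3],a[0]:a[0]+a[2]],None,fx=10,fy=10,interpolation=cv2.INTER_CUBIC))
```

```text
[541.65032788 -72.38913684 311.97344645] [ 0.36528873  1.05659094 -0.02006554] [-4.17460515  1.32970884  4.0843635 ] 9.53677647696571 [[0.054, -0.002, 0.999], [-0.999, 0.004, 0.054], [-0.004, -1.0, -0.002]] -86.87816153515575
```

View pics/scene4.png

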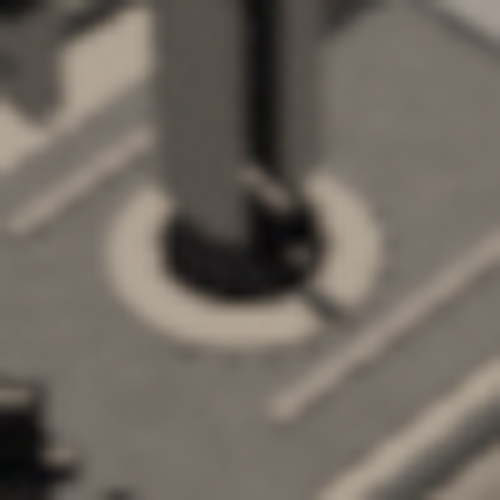

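The nose is at (300,250) and the tab at (325,308), which is roughly in line. I'll let go, rise, move over the guard rib and check.

Request:
move_arm(
  rows=[0,0,0,0,0,0,0.4,0,0,0,0,0,0,0.4,0,0,0,0,0,0,0.4,0,0,0,0,0,0.03,0.4,0,0,0,0,0,0.06,0.4,0,0,0,0,0,0.07,0.4,0,0,3.9,-0.005,0.04,0.07,0.4,0,0,3.9,-0.01,0.08,0.07,0.4,0,0,3.9,-0.01,0.094,0.07,0.4,0,0,3.9,-0.01,0.094,0.07,0.4,0,0,3.9,-0.01,0.094,0.07,0.4],
)

```text
time: 6.78
eef_pos: [531.6, 22.6, 381.9]
tool_rot: [0.531, -0.53, 0.469, -0.466]
wrist_force: [-0.6, 0.3, 0.5]
finger_gap: 37.3
```

Run:
```python
from fit import *
p=np.array([542.2,-67.8,.122])
out=[]
for n,c in(("top",(347,242)),("scene",(304,250))):
    im=imaging.grab_frame(n).astype(float); x0,y0=c[0]-20,c[1]-20; f=10
    out.append(cv2.resize(np.clip((im[y0:y0+40,x0:x0+40]-15)*1.7,0,255).astype(np.uint8),None,fx=f,fy=f,interpolation=cv2.INTER_CUBIC))
cv2.imwrite("pics/knob5.png",np.hstack(out))
```

```text
(no output)
```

View pics/knob5.png

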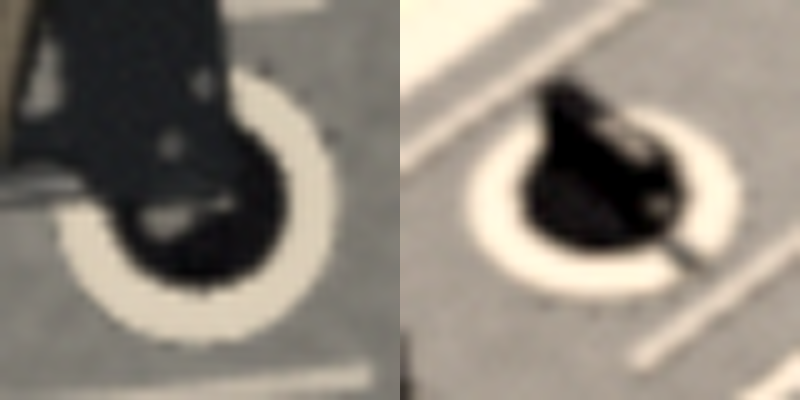

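The gripper hides the knob in the top view, so I'll step aside.

Request:
move_arm(
  rows=[0,0,0,0,0.04,0,0.4,0,0,0,0,0.08,0,0.4,0,0,0,0,0.1,0,0.4,0,0,0,0,0.1,0,0.4],
)

```text
time: 7.22
eef_pos: [531.9, 124.5, 381.7]
tool_rot: [0.531, -0.53, 0.469, -0.466]
wrist_force: [0.3, 0.7, 0.1]
finger_gap: 37.7
```

Run:
```python
from fit import *
p=np.array([542.2,-67.8,.122])
out=[]
for n,c in(("top",(347,242)),("top",(347,242))):
    im=np.mean([imaging.grab_frame(n).astype(float) for _ in range(2)],0); x0,y0=c[0]-20,c[1]-20; f=10
    g=cv2.resize(np.clip((im[y0:y0+40,x0:x0+40]-15)*1.7,0,255).astype(np.uint8),None,fx=f,fy=f,interpolation=cv2.INTER_CUBIC)
    if out:
      for rd in(1.1,1.2,1.3,1.4):
        t=1.2-rd
        q=((proj(n,W(p,[(r*np.cos(t),-5+r*np.sin(t),z) for r,z in((0,125),(16,125),(22,109),(27,104))]))-(x0,y0)+.5)*f-.5).round().astype(int)
        for k in q: cv2.circle(g,tuple(int(v) for v in k),2,(0,0,255) if rd in(1.1,1.3) else (0,255,0),-1)
    out.append(g)
cv2.imwrite("pics/knob6.png",np.hstack(out))
```

```text
(no output)
```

View pics/knob6.png

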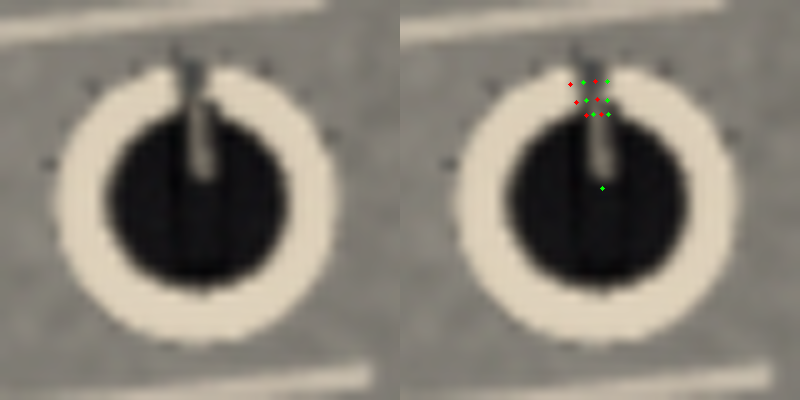

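Run:
```python
from fit import *
p=np.array([542.2,-67.8,.122])
ims={n:np.mean([imaging.grab_frame(n).astype(float) for _ in range(2)],0) for n in("top","scene")}
out=[]
for n,c,sh in(("top",(347,240),(0,0)),("scene",(306,250),(1.0,0.1))):
    x0,y0=c[0]-13,c[1]-15; f=15
    g=cv2.resize(np.clip((ims[n][y0:y0+26,x0:x0+26]-10)*2.2,0,255).astype(np.uint8),None,fx=f,fy=f,interpolation=cv2.INTER_CUBIC)
    out.append(g.copy())
    def d(P,col):
        q=((proj(n,W(p,P))+np.array(sh)-(x0,y0)+.5)*f-.5).round().astype(int); cv2.polylines(g,[q],True,col,1)
    a=np.linspace(0,6.283,60); d(np.c_[31*np.cos(a),-5+31*np.sin(a),0*a+98],(0,255,255)); d(np.c_[20.5*np.cos(a),-5+20.5*np.sin(a),0*a+106],(0,255,255))
    def rot(rd,P):
        t=1.2-rd; return [(x*np.cos(t)-y*np.sin(t),-5+x*np.sin(t)+y*np.cos(t),z) for x,y,z in P]
    d(rot(1.27,[(18,5,125),(18,-5,125),(-18,-5,125),(-18,5,125)]),(0,255,0))
    d(rot(1.27,[(18,0,109),(22,0,109)]),(0,255,0))
    d(rot(1.27,[(23,3,104),(23,-3,104),(31,-3,104),(31,3,104)]),(0,0,255))
    out.append(g)
cv2.imwrite("pics/knob7.png",np.vstack([np.hstack(out[:2]),np.hstack(out[2:])])[:, :])
im=cv2.imread("pics/knob7.png"); cv2.imwrite("pics/knob7.png",cv2.resize(im,(600,600)))
```

```text
(no output)
```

View pics/knob7.png

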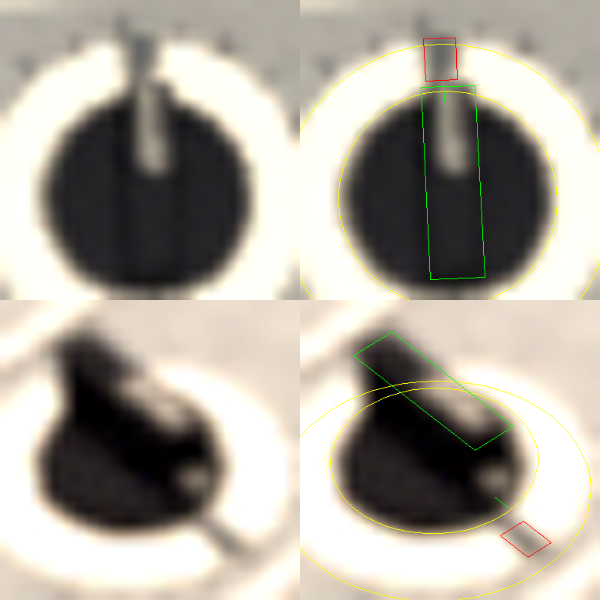

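The overlay at 1.27 fits both the bar and the tab in both views: the top-view tab is at (440,60) and the bar line is centred. Now I'll pinch the guard rib.

Request:
move_arm(
  rows=[0,0,0,0,-0.04,0,0.4,0,0,0,0,-0.08,0,0.4,0,0,0,0,-0.103,0,0.4,0,0,0,0,-0.103,0,0.4,0,0,0,0,-0.103,-0.025,0.4,0,0,0,0,-0.103,-0.044,0.4,0,0,0,0,-0.103,-0.044,0.4,0,0,0,0,-0.103,-0.044,0.1,0,0,0,0,-0.103,-0.044,0,0,0,0,0,-0.103,-0.044,0,0,0,0,0,-0.103,-0.044,0],
  newtons=15,
)

```text
time: 8.53
eef_pos: [532.1, 16.8, 339.0]
tool_rot: [0.531, -0.528, 0.47, -0.468]
wrist_force: [1.1, 1.5, 0.6]
finger_gap: 14.6
```

Request:
move_arm(
  rows=[0,0,0,0,0,0,0,0,0,0,0,0,0,0],
)

```text
time: 8.7
eef_pos: [532.1, 17.1, 339.3]
tool_rot: [0.531, -0.528, 0.47, -0.467]
wrist_force: [-0.3, 1.4, -1.1]
finger_gap: 9.7
```

Run:
```python
from h import *
s=robot.read_state(); print(s['eef_pos'],s['torque'],s['wrist_force'],s['finger_gap'])
for n in("scene",):
    im=imaging.grab_frame(n); a=(280,180,90,80)
    cv2.imwrite(f"pics/{n}8.png",cv2.resize(im[a[1]:a[1]+a[3],a[0]:a[0]+a[2]],None,fx=7,fy=7,interpolation=cv2.INTER_CUBIC))
```

```text
[532.06350701  17.07730313 339.31949637] [0.23087385 0.28973014 0.09586572] [-0.28545283  1.43589995 -1.06248091] 9.663711659795897
```

View pics/scene8.png

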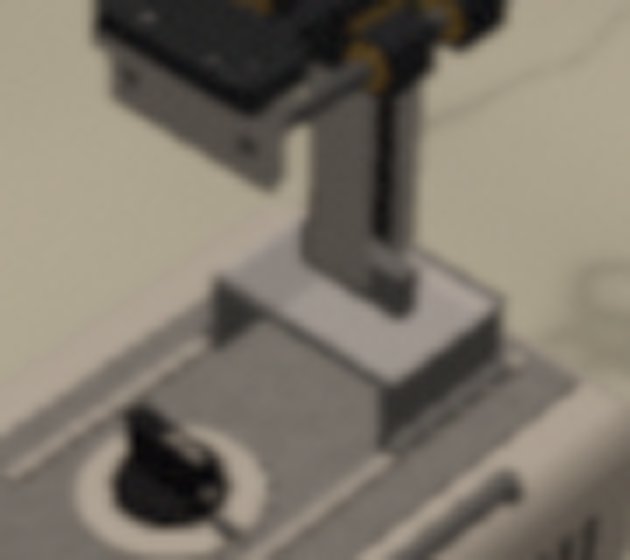

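Request:
move_arm(
  rows=[0,0,0,0.0015,-0.012,0,0,0,0,0,0.003,-0.024,0,0,0,0,0,0.0045,-0.036,0,0,0,0,0,0.006,-0.048,0,0,0,0,0,0.0075,-0.06,0,0,0,0,0,0.009,-0.072,0,0,0,0,0,0.01,-0.08,0,0,0,0,0,0.011,-0.086,0,0,0,0,0,0.011,-0.088,0,0,0,0,0,0.011,-0.09,0,0,0,0,0,0.011,-0.09,0,0],
  newtons=20,
)

```text
time: 9.67
eef_pos: [543.3, -72.6, 339.3]
tool_rot: [0.531, -0.528, 0.47, -0.467]
wrist_force: [1.5, 1.9, -3.4]
finger_gap: 10.0
```

Request:
move_arm(
  rows=[0,0,0,0,-0.002,0,0,0,0,0,0,-0.003,0,0,0,0,0,0,-0.003,0,0],
)

```text
time: 9.92
eef_pos: [543.5, -73.5, 339.3]
tool_rot: [0.532, -0.528, 0.47, -0.466]
wrist_force: [-1.7, 12.6, 1.9]
finger_gap: 10.2
```

Run:
```python
from h import *
s=robot.read_state(); print(s['eef_pos'],s['torque'],s['wrist_force'],s['finger_gap'])
for n in("scene",):
    im=imaging.grab_frame(n); a=(235,190,130,110)
    cv2.imwrite(f"pics/{n}9.png",cv2.resize(im[a[1]:a[1]+a[3],a[0]:a[0]+a[2]],None,fx=5,fy=5,interpolation=cv2.INTER_CUBIC))
```

```text
[543.45441272 -73.47054388 339.29073637] [ 3.25870134  0.31853099 -0.03059163] [-1.65076348 12.61735325  1.89574818] 10.233433304235229
```

View pics/scene9.png

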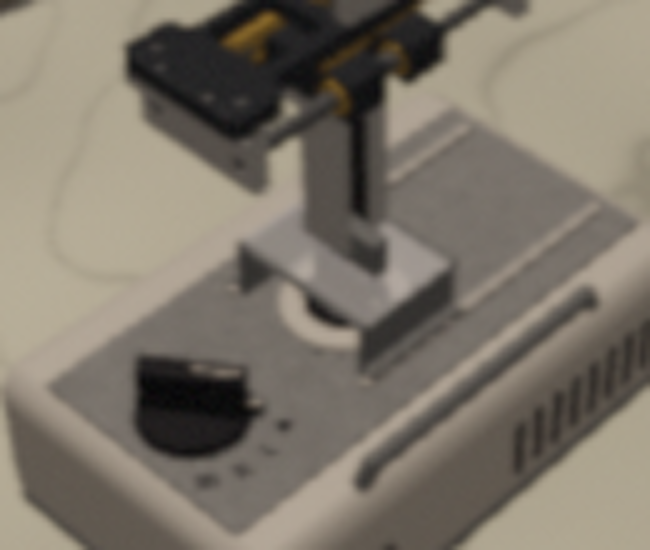

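The guard is at its stop: 12.6 N of resistance, and the picture shows the hood over the knob at (345,290). I'll let go, rise and go over the dial.

Request:
move_arm(
  rows=[0,0,0,0,0,0,0.4,0,0,0,0,0,0,0.4,0,0,0,0,0,0,0.4,0,0,0,0,0,0.03,0.4,0,0,0,0,0,0.04,0.4,0,0,10,0.003,-0.03,0.04,0.4,0,0,20,0.006,-0.06,0.04,0.4,0,0,30,0.0105,-0.0935,0.04,0.4,0,0,34.3,0.0105,-0.0935,0.04,0.4,0,0,34.3,0.0105,-0.0935,0.04,0.4,0,0,34.3,0.0105,-0.0935,0.02,0.4],
)

```text
time: 10.88
eef_pos: [554.5, -168.9, 362.0]
tool_rot: [0.647, -0.643, 0.291, -0.288]
wrist_force: [0.5, 0.3, -0.4]
finger_gap: 37.6
```

Run:
```python
from h import *
s=robot.read_state(); print(s['eef_pos'],s['torque'],s['wrist_force'],s['finger_gap'],s['joint_positions'].round(2))
out=[]
for n,a in(("scene",(235,190,110,110)),("top",(310,190,110,110))):
    im=imaging.grab_frame(n)
    out.append(cv2.resize(np.clip((im[a[1]:a[1]+a[3],a[0]:a[0]+a[2]]-10.)*1.7,0,255).astype(np.uint8),None,fx=3.6,fy=3.6,interpolation=cv2.INTER_CUBIC))
cv2.imwrite(f"pics/ten.png",np.hstack(out))
```

```text
[ 554.53452284 -168.86490555  361.99280756] [-0.0495915   0.0203069   0.04219702] [ 0.48413398  0.27025592 -0.38508568] 37.60535335498433 [-0.43  0.4   0.79  1.9  -0.35  0.98 -0.32]
```

View pics/ten.png

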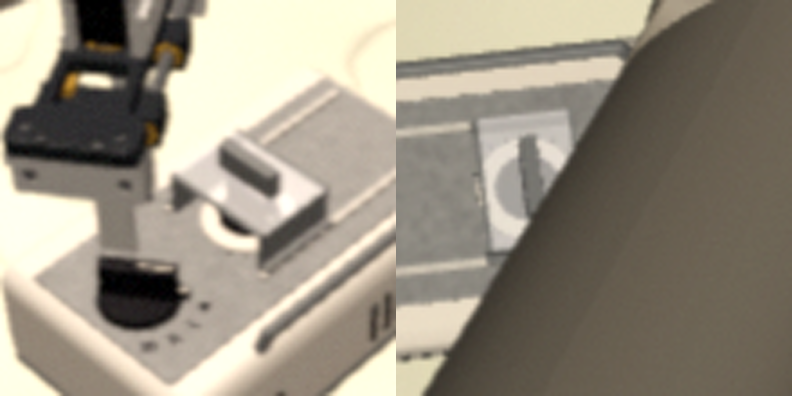

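The guard stands over the knob at (245,200) and the fingers are over the dial bar at (135,265). I'll go down and close.

Request:
move_arm(
  rows=[0,0,0,0,0.0015,-0.03,0.4,0,0,0,0,0.0015,-0.045,0.4,0,0,0,0,0.0015,-0.052,0.4,0,0,0,0,0.0015,-0.052,0.4,0,0,0,0,0.0015,-0.052,0.1,0,0,0,0,0.0015,-0.052,0,0,0,0,0,0.0015,-0.052,0,0,0,0,0,0.0015,-0.052,0,0,0,0,0,0.0015,-0.052,0,0,0,0,0,0.0015,-0.052,0],
  newtons=40,
)

```text
time: 11.82
eef_pos: [554.4, -166.8, 306.8]
tool_rot: [0.645, -0.643, 0.293, -0.29]
wrist_force: [9.7, -9.2, -7.0]
finger_gap: 11.4
```

Request:
move_arm(
  rows=[0,0,-5,0.001,-0.001,0,0,0,0,-10,0.001,-0.001,0,0,0,0,-15,0.001,-0.001,0,0,0,0,-20,0.001,-0.001,0,0,0,0,-25,0.001,-0.001,0,0,0,0,-30,0.001,-0.001,0,0,0,0,-30,0.001,-0.001,0,0],
)

```text
time: 12.4
eef_pos: [554.5, -167.2, 306.8]
tool_rot: [0.547, -0.544, 0.452, -0.447]
wrist_force: [-8.8, 5.5, 5.8]
finger_gap: 11.4
```

Request:
move_arm(
  rows=[0,0,-5,-0.0005,0.0005,0,0,0,0,-10,-0.0005,0.0005,0,0,0,0,-15,-0.0005,0.0005,0,0,0,0,-20,-0.0005,0.0005,0,0,0,0,-25,-0.0005,0.0005,0,0,0,0,-30,-0.0005,0.0005,0,0,0,0,-35,-0.0005,0.0005,0,0,0,0,-39,-0.0005,0.0005,0,0,0,0,-39,-0.0005,0.0005,0,0],
)

```text
time: 13.15
eef_pos: [553.7, -166.8, 306.8]
tool_rot: [0.365, -0.361, 0.609, -0.605]
wrist_force: [-4.9, -0.5, 0.5]
finger_gap: 11.9
```

Run:
```python
from h import *
s=robot.read_state(); M=R.from_quat(np.roll(s['tool_rot'],-1)).as_matrix(); print(s['eef_pos'],s['torque'],s['wrist_force'],s['finger_gap'],s['joint_positions'].round(2),np.degrees(np.arctan2(M[1,0],M[0,0])))
out=[]
for n,a in(("scene",(250,220,80,80)),("top",(310,190,110,110))):
    im=imaging.grab_frame(n); f=400/a[2]
    out.append(cv2.resize(np.clip((im[a[1]:a[1]+a[3],a[0]:a[0]+a[2]]-10.)*1.7,0,255).astype(np.uint8),(400,400),interpolation=cv2.INTER_CUBIC))
cv2.imwrite(f"pics/eleven.png",np.hstack(out))
```

```text
[ 553.68370986 -166.79004116  306.83862851] [-0.26518158  1.20367573  0.13510078] [-4.94289648 -0.49007537  0.45719221] 11.912996101985149 [-0.58  0.61  1.05  1.96 -0.66  0.97 -1.26] -118.22477378574598
```

View pics/eleven.png

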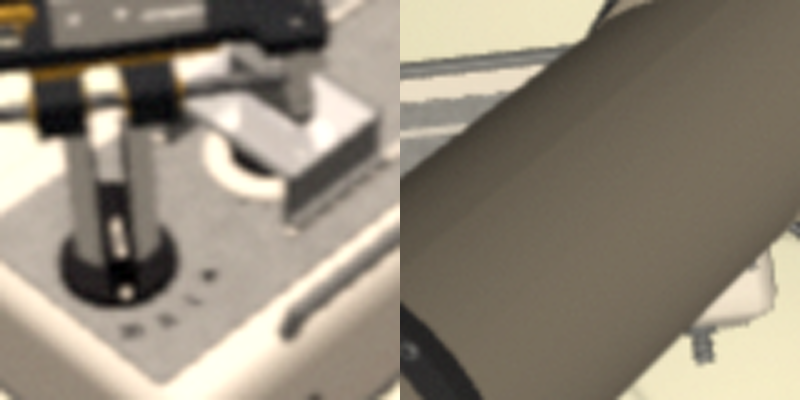

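Request:
move_arm(
  rows=[0,0,0,0,0,0,0,0,0,0,0,0,0,0,0,0,0,0,0,0,0,0,0,0,0,0,0,0,0,0,0,0,0,0,0,0,0,0,0,0,0,0],
)

```text
time: 13.75
eef_pos: [553.6, -166.9, 306.9]
tool_rot: [0.367, -0.363, 0.608, -0.603]
wrist_force: [-3.0, -1.3, -4.4]
finger_gap: 11.6
```

Run:
```python
from fit import *
s=robot.read_state(); M=R.from_quat(np.roll(s['tool_rot'],-1)).as_matrix(); print(s['torque'],s['wrist_force'],s['finger_gap'],np.abs(s['joint_velocities']).max(),np.degrees(np.arctan2(M[1,0],M[0,0])))
p=np.array([542.2,-67.8,.122]); n="scene"; a=(255,225,70,60); f=9
im=imaging.grab_frame(n); g=cv2.resize(np.clip((im[a[1]:a[1]+a[3],a[0]:a[0]+a[2]]-5.)*1.7,0,255).astype(np.uint8),None,fx=f,fy=f,interpolation=cv2.INTER_CUBIC)
def d(P,col):
    q=((proj(n,W(p,P))+(1.0,.1)-a[:2]+.5)*f-.5).round().astype(int); cv2.polylines(g,[q],True,col,1)
for s_,col in((.095,(0,255,0)),(.085,(0,0,255))):
    y=90-s_*1000; d([(39.5,y-30,131),(-39.5,y-30,131)],col); d([(39.5,y-30,131),(39.5,y+30,131)],col)
for rd,col in((1.2,(0,255,0)),(1.0,(0,0,255))):
    t=.6-rd; d([(24*np.cos(t),-100+24*np.sin(t),127),(-24*np.cos(t),-100-24*np.sin(t),127)],col); t_=[(31.5*np.cos(t),-100+31.5*np.sin(t),110)]; d(t_+t_,col); 
    q=((proj(n,W(p,t_))+(1.0,.1)-a[:2]+.5)*f-.5).round().astype(int)[0]; cv2.circle(g,(int(q[0]),int(q[1])),4,col,1)
cv2.imwrite("pics/twelve.png",g)
```

```text
[-0.43926854  0.80855441  0.12143409] [-2.96561315 -1.33376032 -4.38464628] 11.579940708971531 0.0026776372477792815 -117.85999769915615
```

View pics/twelve.png

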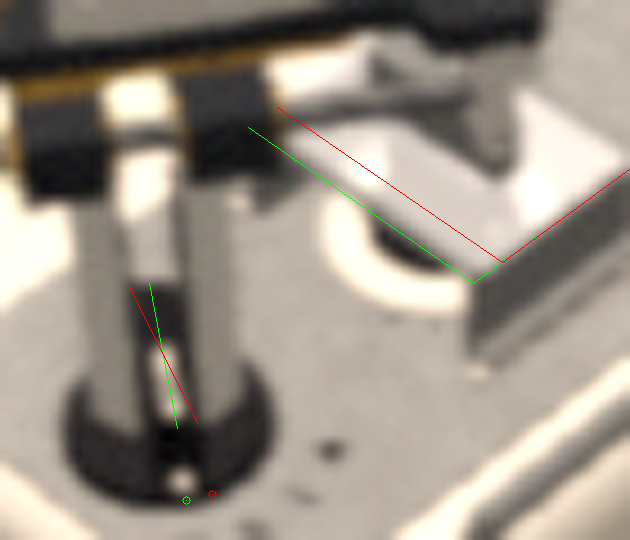

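The picture matches the model lines for guard 0.095 (front edge at (475,280)) and dial 1.2 (nose at (182,485)). The arm is still, so I'll hand in.

```bash
python3 -c "
from station import robot
print(robot.sign_off()); s=robot.read_state(); print(s['time'],s['finger_gap'],s['torque'])"
```

```text
the job is handed in; nothing more can be done
None
the job is handed in; nothing more can be done
```

The job is handed in at about 14 s of the 64 s allowed, with the gripper still holding the dial at its third step. No verdict was reported.

- **Regulator knob:** I gripped the bar and turned it from about 0.38 to about 1.27, where the set-mark tab stands. With the gripper out of the way, both camera views agreed within about 0.03 rad, which is under 1 mm at the pointer tip. After the guard covered it, the knob could not be checked again.
- **Guard:** I pinched the rib and slid the guard to its stop, where it pushed back with about 13 N. The last picture shows its edge on the line for 95 mm of travel.
- **Dial:** I turned it clockwise to about 1.21 rad by the gripper's angle, with a 40 N grip and about 0.12 N m of spring torque at the wrist. In the last picture the nose is beside the three strokes, and the arm was still.

**Disagreements:**
- The scene camera sat about 1 pixel off the top camera, which is within its calibration.
- When gripping the rib, the tool ended about 4 mm further along the guard's slide direction than I had commanded. This is well inside the 20 mm allowed for a parked guard.

I touched nothing but the knob, guard and dial. I took no separate position check of the organizer, bottle, cup or case at the end.

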